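Ease the loupe out of its tray and set it on the inspection port

TASK

Set up the bench for inspecting the battery pack. Ease the loupe with the flat-sided grip out of its tight cutout with small wiggles, so that the loose tray stays down in its stand and the other two loupes stay in it, then stand it gently upright with its whole foot on the pack's round glass port. When it stands there on its own, push the lamp switch lever fully over, away from the robot.

Things in the scene. Friction and masses are not known exactly. Their poses are not given: they have to be found in the camera images.
- loupe_center (a point): Plain aluminium loupe to be used, 130 mm long, 0.16 kg: 36 mm round barrel, 85 mm long from the foot, topped by a flat-sided grip, a slab 16 mm thick (x), 30 mm wide (y), 45 mm tall (only this loupe has one). This point is on its axis, 65 mm from the foot; the grip's middle is 42.5 mm further along z (foot to grip). At the start its axes are parallel to the tray's.
- loupe_foot (a point): Centre of that loupe's flat foot, 36 mm in diameter; same axes. At the start it is 46 mm deep in any one of the three cutouts, and 84 mm of the loupe stand out of the tray face.
- dome_center (a point): Another loupe, with a domed top, in a neighbouring cutout, standing about 42 mm out of the tray face. The point is on its axis, 45 mm from its foot; axes as for the first loupe. It stays where it is.
- disc_center (a point): Another loupe, with a round 46 mm disc as its top, in a neighbouring cutout, standing 38 mm out of the tray face. The point is on its axis, 42 mm from its foot; axes as for the first loupe. It stays where it is.
- tray_face (a point): Centre of the face of the dark foam tray, 90 by 220 mm, 52 mm deep, in a steel stand, 100 mm above the bench. z points out of the face, 30 degrees from vertical, leaning towards the robot's side; x up the slope; y level along the row of cutouts, at y = -68, 0, +68 mm, each 40 mm square, 46 mm deep, with sprung rubber nubs 14 and 38 mm down that clamp the barrel.
- tray (a joint): How far the loose tray has come up out of its stand along its z, 0 (down) to 0.05 m; it may not pass 0.015. Only its weight, about 7 N along z, holds it down. A loupe pulled straight needs 10 to 13 N, so the tray comes up with it; while the loupe is twisted to and fro about its axis (0.25 rad either way) it slides out with far less, and the tray sinks back.
- port (a point): Centre of the top of the round glass port, a flat disc 60 mm in diameter, raised in the middle of the black battery pack (260 by 85 mm, along x and y). The glass is 56 mm above the bench, the rest of the pack lower. z is up.
- lampswitch (a joint): Angle a of the lamp switch lever (rad): 0 to 0.12 at the start = off, leaning to the robot's side; 1.0 = fully over. It stays where it is left and needs about 1 N at its ball. The ball (26 mm) is centred 80*sin(a - 0.5) mm along x of the switch_pivot axes and 80*cos(a - 0.5) mm above that point.
- switch_pivot (a point): The lever's hinge axis, 22 mm above the bench, in the middle of its grey housing (70 by 50 mm, 25 mm high). x is the level direction in which the lever is to be pushed, away from the robot; y is along the hinge, z up. The lever is a 10 mm bar, 80 mm long, with a black ball at its end.
There are look-alikes about, which are no part of the job. Leave any brown or turquoise look-alike of the part that bears loupe_center alone.

How it is judged:
On the way, in this order (a step that is already met when the one before it is completed fails the run):
1. the loupe is drawn right out of its cutout (z of loupe_foot in the frame of tray_face above 0.005 m), for 0.1 s.
2. the loupe stands upright on the glass port, let go (horizontal distance between loupe_foot and port below 0.013 m and z of loupe_foot in the frame of port between -0.004 and 0.004 m and angle between loupe_center's own z axis and vertical below 0.08 rad and contact force between loupe and the fingers below 0.1 N), for 0.3 s.
3. the lamp switch lever is pushed over (value of joint lampswitch above 0.85 rad), for 0.2 s.
At the end, for the whole second after the job is handed in: The flat-gripped loupe stands upright (within 0.08 rad) on the glass port, its foot's centre within 13 mm of the port's centre; the lamp switch lever is over (beyond 0.85 rad of 1.0); the tray is down in its stand (within 4 mm) with the other two loupes in it (horizontal distance between loupe_foot and port below 0.013 m and z of loupe_foot in the frame of port between -0.004 and 0.004 m and angle between loupe_center's own z axis and vertical below 0.08 rad and value of joint lampswitch above 0.85 rad and value of joint tray below 0.004 m); the robot touches nothing.
It fails at once if the tray is lifted out of its stand by more than 15 mm (value of joint tray above 0.015 m).
It fails at once if another loupe is pulled out or knocked from its place (more than 20 mm) (distance of any of dome_center, disc_center from where it was at the start of the episode above 0.02 m).
It fails at once if the loupe is pressed or dropped hard on the pack (over 60 N) (contact force between loupe and pack above 60 N).
It also fails if it takes over 67 s, if anything falls off the work surface, if the arm or the gripper's body presses on something with over 40 N, if the wrist force passes 120 N, or if a joint passes its speed limit or range.

ROBOT

A 6-joint arm with a two-finger parallel gripper is mounted at the origin on the work surface. World frame = base frame: x ahead of the robot, y to its left, z up, the work surface at z = 0. Lengths are in m, angles in rad, forces in N, time in s.
With the tool pointing down it reaches from about 0.325 to 0.775 m from the base axis. Payload 5.5 kg.
Tool frame: the origin (TCP) lies at the very end of the fingers, on their centre line; the grasp point (between the pads) lies 19 mm behind it; z points along the fingers, y is the line along which they close (so a half turn about z gives the same grasp; the last joint's range is limited). The gripper opens to 88 mm and grips with 3 to 60 N. Pads are 20 mm wide; open, the fingers measure 115 mm over their backs; the gripper's body (75 mm by 178 mm) begins 61 mm behind the grasp point.
Start: joints at [-1.299, 0.091, 1.231, -0, 1.82, -0.057], TCP at [0.194, -0.568, 0.194] pointing down, gripper open.
Joint ranges: [-2.87, 2.87], [-0.86, 2.18], [0.17, 2.46], [-1.51, 4.65], [0.06, 2.69], [-2.65, 2.65]. Speed limits (rad/s): [2.57, 2.57, 3.01, 3.14, 3.14, 3.14].

INTERFACE

Orientations are given as a unit quaternion [w, x, y, z].
In Python, from cell import sensors, read_camera, camera_info, r gives the robot as it stands.
- The arm moves only by the tool servo_tool, never from a script. Its argument "commands" is a list of rows, each a list of 7 numbers: the opening in per cent of the stroke, from 0 (shut) to 100 (fully open), then the shift along the world's x, y, z in mm, then the turn, a rotation vector about the world's x, y, z in rad. A call has 1 to 12 rows; each row shifts and turns the commanded pose from where the row before left it; what a row does not reach is not made up. A row lasts 1/8 s, in which the tool goes at most 62.5 mm and 10.7 degrees, less where a joint would pass 70% of its speed; a pose out of reach is approached as far as the arm can. A call with a gripper value outside its range is refused whole. The fingers move at their own pace and stop on an object; "grip_force" is the grip in N (left out, the last holds). Time passes only in rows, so rows that do not move let the fingers close. It gives the time, the measured TCP pose, the force, the opening and the grip force at its end, in the units of the state.
- sensors.sense(): the state, without advancing time (a new reading comes with each control period).
- read_camera(name): name is "scene" or "top"; returns the picture (480x640x3 uint8, red, green, blue); there is no depth.
- camera_info(name): a dict with "fx", "fy", "cx", "cy" (pixels), "k1" (the pictures are not rectified: a ray, as slopes to the right and down, at radius r is drawn at 1 + k1 r^2 times it, then the intrinsics apply), "rvec" (rotation vector, rad) and "tvec" (3), from world to camera coordinates, as OpenCV has them. Camera axes: x right, y down, z forward; pixel columns grow to the right and rows downward; lengths in m; the calibration is good to about 2 mm. A picture is of the moment at which its call begins. camera_info takes no time and is no camera call.
- r.finish_job(): hands the job in; it is judged then, once.
The state is a dict: "time_s": time; "q": joint angles; "joint_velocities": joint speeds; "joint_torque": joint torques, N m; "position": TCP position; "tool_rot": TCP orientation; "ft_force": force on the tool from outside, world axes, zero at the start; "torque": the same for the moment, N m; "grip_width": finger opening in m; "grip_force": force on a finger pad.
Only numpy, scipy, OpenCV 4.12 (cv2) and the standard library are available. Lean on these libraries where they do the work, as an engineer would, in place of code of your own. Each camera call takes 0.05 s, during which the arm holds its last target. There are 200 camera calls.

## Working session

There is one attempt and no reset: what is moved stays moved. The work goes in short steps, Python scripts to look and compute and a tool call to move; the robot and the scene stay as the last step left them, time stands still between calls to the robot, and variables do not carry over. Pictures are saved under pics/ and viewed, at most 10 in all, crops included, and the job is handed in when it is done.

Besides the shell and the picture viewer there is one more tool, called after ">>>" as a command line: name --pt "numbers of a row" for each row, then --argument value for the rest. servo_tool: Moves the arm, as the interface text tells. Its arguments: {"type":"object","properties":{"commands":{"type":"array"},"grip_force":{"type":"number"}},"required":["commands"]}

```bash
mkdir -p pics; python3 - <<'E'
from cell import sensors, read_camera, camera_info, r
import cv2
for n in("scene","top"):
    im=read_camera(n); cv2.imwrite(f"pics/{n}0.png",im[:,:,::-1]); print(n,camera_info(n))
print(sensors.sense())
E
```

```text
scene {'fx': 525.8804766274811, 'fy': 525.8804766274811, 'cx': 320.76637787192146, 'cy': 239.47161710189562, 'k1': -0.10457052115702942, 'rvec': array([ 1.26442341,  2.33991628, -0.85683907]), 'tvec': array([ 0.17769299, -0.34324678,  1.48852746])}
top {'fx': 447.87749676895424, 'fy': 447.87749676895424, 'cx': 315.75832858351333, 'cy': 238.44866269184843, 'k1': -0.04463918557154673, 'rvec': array([ 2.1107517 , -2.16433854,  0.15579236]), 'tvec': array([0.15258425, 0.52503935, 0.91335992])}
{'time_s': 0.1, 'q': array([-1.29873251e+00,  9.17650967e-02,  1.23176715e+00, -2.68187696e-06,
        1.81981115e+00, -5.66694706e-02]), 'joint_velocities': array([ 0.00041081, -0.00220001, -0.00203133, -0.0017541 ,  0.00023101,
       -0.00024069]), 'joint_torque': array([ 2.46726755e-03, -4.47860956e+01, -4.07567453e+01,  6.99414429e-02,
        2.84760405e-02, -1.36825252e-04]), 'position': array([ 0.1936342 , -0.56755378,  0.19273011]), 'tool_rot': array([-8.70159066e-04,  9.86521864e-01,  1.63627154e-01, -9.53851186e-05]), 'ft_force': array([0.43869139, 0.65575671, 0.51140497]), 'torque': array([ 0.00322374, -0.03087373,  0.01977374]), 'grip_force': 0.0, 'grip_width': 0.08817943952731382}
```

View pics/scene0.png

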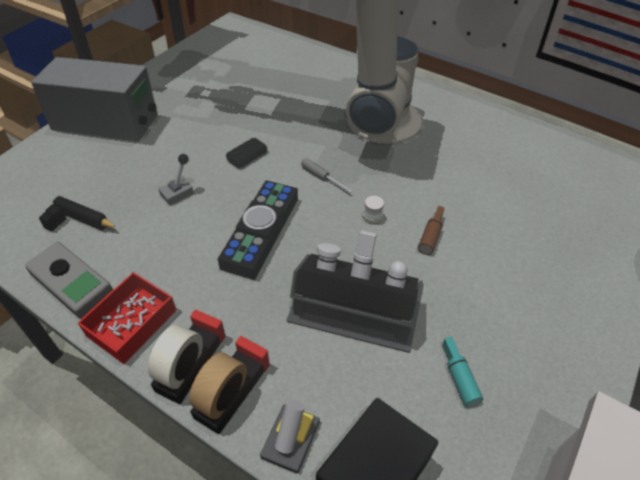

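View pics/top0.png

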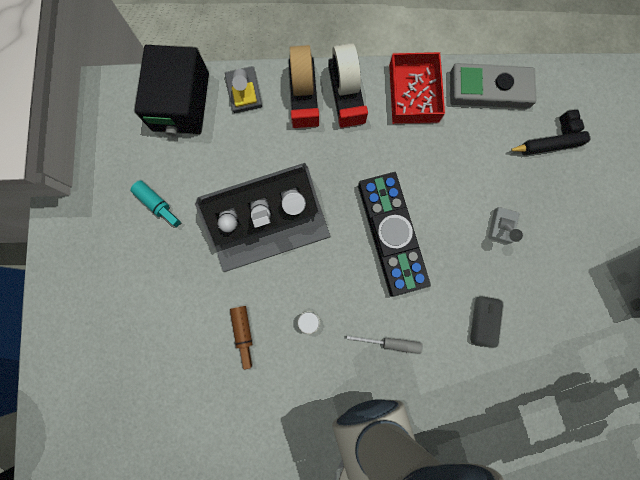

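The scene shows the disc (328,250), flat-grip (365,250) and dome (397,272) loupes in the tray. The port is at (260,217) and the lever ball at (183,159). In the top view the same items are at (293,203), (260,212), (227,221), (396,232) and (515,235). There are three candidates for the flat-gripped loupe: the aluminium one in the tray's middle cutout at top (260,212), the brown one at (241,335) and the turquoise one at (155,203). The aluminium one fits, so I'll confirm it in an enlarged crop.

```bash
python3 - <<'E'
import cv2,numpy as np
s=cv2.imread("pics/scene0.png");t=cv2.imread("pics/top0.png")
def c(im,x,y,w,h,k): return cv2.resize(im[y:y+h,x:x+w],None,fx=k,fy=k,interpolation=cv2.INTER_CUBIC)
# each 400x300
a=np.hstack([c(s,280,225,160,120,2.5),c(t,185,155,160,120,2.5)])
b=np.hstack([c(s,150,145,160,120,2.5),c(t,480,195,80,60,5)])
cv2.imwrite("pics/crop1.png",np.vstack([a,b]))
E
```

```text
(no output)
```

View pics/crop1.png

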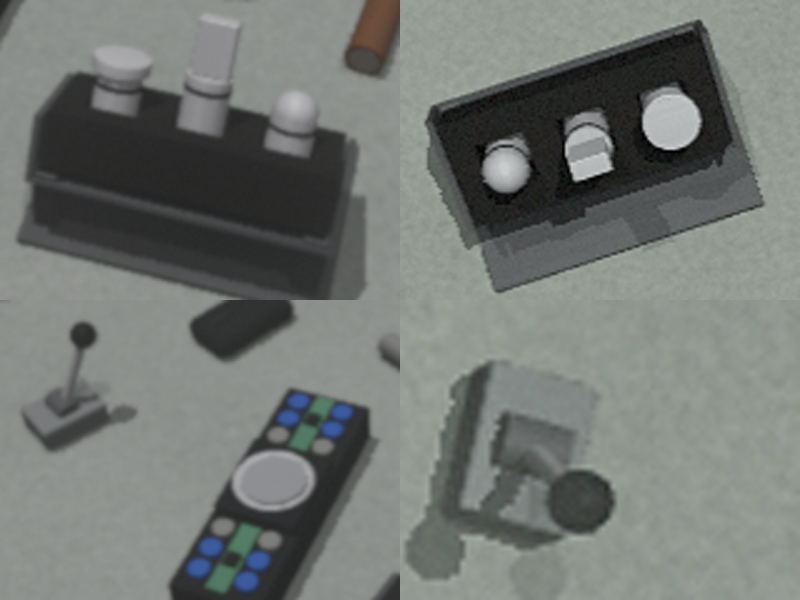

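The crop confirms that the aluminium flat-sided grip is in the middle cutout, with the dome on its +y side and the disc on its −y side. Next I'll triangulate.

```bash
cat > h.py <<'E'
import numpy as np,cv2
from scipy.optimize import least_squares
from scipy.spatial.transform import Rotation as R
from cell import camera_info
C={n:camera_info(n) for n in("scene","top")}
def proj(n,P):
    c=C[n];K=np.array([[c['fx'],0,c['cx']],[0,c['fy'],c['cy']],[0,0,1]])
    return cv2.projectPoints(np.atleast_2d(np.asarray(P,float)),np.array(c['rvec'],float),np.array(c['tvec'],float),K,np.array([c['k1'],0,0,0,0.]))[0][:,0]
def tri(ps,pt):
    f=lambda p:np.r_[proj('scene',p)[0]-ps,proj('top',p)[0]-pt]
    s=least_squares(f,[.5,0,.1]);return s.x,s.fun
def onz(n,uv,z):
    s=least_squares(lambda p:proj(n,[*p,z])[0]-uv,[.5,0]);return s.x
E
cat > m.py <<'E'
from h import *
np.set_printoptions(precision=4,suppress=True)
S=lambda X,Y:np.array([280+X/2.5,225+Y/2.5]);T=lambda X,Y:np.array([185+(X-400)/2.5,155+Y/2.5])
def L(X,Y):return np.array([480+(X-400)/5,195+(Y-300)/5])
print("port",tri([259.6,217],[395.5,232]),onz('top',[395.5,232],.056),onz('scene',[259.6,217],.056))
print("ball",tri([183.2,159],L(580,501)))
h=[onz('top',L(*p),.025) for p in((495,362),(598,398),(565,537),(463,508))];print("housing",h,np.mean(h,0))
print("griptop",tri(S(220,19),T(590,167)),"disc",tri(S(122,61),T(671,120)),"dome",tri(S(294,108),T(505,170)))
obs=[('top',(-8+16,15,84),T(568,160)),('top',(8,-15,84),T(607,152)),('top',(-8,-15,84),T(612,174)),('top',(-8,15,84),T(574,181)),
('scene',(8,-15,84),S(199,18)),('scene',(8,15,84),S(241,24)),('scene',(8,15,39),S(233,84)),('scene',(8,-15,39),S(189,77)),
('top',(0,-68,38),T(671,120)),('scene',(0,-68,38),S(122,61))]
def f(p):
    Rm=R.from_euler('ZY',[p[2],-np.pi/6])
    e=[proj(n,Rm.apply(np.array(q)/1e3)+[p[0],p[1],.1])[0]-uv for n,q,uv in obs]
    d=Rm.apply([0,.068,p[3]])+[p[0],p[1],.1]
    e+= [proj('top',d)[0]-T(505,170),proj('scene',d)[0]-S(294,108)]
    return np.ravel(e)
s=least_squares(f,[.5,.1,.2,.02],loss='soft_l1');print("tray",s.x);print(f(s.x).reshape(-1,2))
E
python3 m.py
```

```text
port (array([ 0.5361, -0.0286,  0.0506]), array([-0.52  , -0.1206, -0.4361,  0.2574])) [ 0.5358 -0.0286] [ 0.5396 -0.024 ]
ball (array([ 0.5164, -0.266 ,  0.0925]), array([-0.526 , -0.1961, -0.3932,  0.2572]))
housing [array([ 0.5899, -0.2651]), array([ 0.5726, -0.3094]), array([ 0.5114, -0.289 ]), array([ 0.5253, -0.2453])] [ 0.5498 -0.2772]
griptop (array([0.542 , 0.2395, 0.1719]), array([-0.2678, -0.0212, -0.2381,  0.1217])) disc (array([0.586 , 0.1819, 0.1289]), array([-0.558 , -0.0726, -0.5087,  0.2737])) dome (array([0.5505, 0.3125, 0.1252]), array([-0.3065, -0.012 , -0.2875,  0.1403]))
tray [0.5827 0.2526 0.3106 0.0268]
[[-0.8164  1.2322]
 [-0.9708 -0.8573]
 [-0.135  -1.8709]
 [-0.2704  0.5908]
 [-0.4246 -0.0343]
 [-1.2842  0.9217]
 [-2.4013 -0.5942]
 [-0.4759 -1.1945]
 [-0.708   0.1052]
 [-0.2602 -1.6016]
 [-0.4598  1.0524]
 [ 0.2598  0.3122]]
```

>>> servo_tool --pt "100 30 30 45 0 0 0.127" --pt "100 30 30 45 0 0 0.127" --pt "100 30 30 45 0 0 0.127" --pt "100 25 50 0 0 0 0.127" --pt "100 25 50 0 0 0 0.127" --pt "100 25 50 0 0 0 0.127" --pt "100 25 50 0 0 0 0.127" --pt "100 25 50 0 0 0 0.127" --pt "100 25 50 0 0 0 0.127" --pt "100 25 50 0 0 0 0.127" --pt "100 25 50 0 0 0 0.127" --pt "100 25 50 0 0 0 0.127" --grip_force 40

```text
time_s: 1.6
position: [0.5092, -0.0261, 0.3284]
tool_rot: [-0.0, 0.599, 0.801, -0.0]
ft_force: [0.4, -0.8, 0.1]
grip_width: 0.0879
grip_force: 0.0
```

```bash
python3 - <<'E'
from h import *
T=lambda X,Y:np.array([185+(X-400)/2.5,155+Y/2.5])
for a,b,z in(((498,291),(763,203),0),((437,105),(700,22),.12),((505,170),(671,120),.13),((475,243),(728,155),.07)):
    p,q=onz('top',T(*a),z),onz('top',T(*b),z); d=p-q; print(p,q,np.arctan2(-d[0],d[1]),np.hypot(*d))
E
```

```text
[0.46669241 0.34356025] [0.53930951 0.10738473] 0.29829665205263495 0.24708727067677108
[0.60605168 0.3679651 ] [0.66866764 0.15678957] 0.2882532303194223 0.22026317081055075
[0.54985057 0.31095937] [0.58621185 0.18083567] 0.2724858860821294 0.1351085487703361
[0.50087384 0.34797535] [0.56937347 0.13717722] 0.31418999612185816 0.22164848533639311
```

>>> servo_tool --pt "100 2.5 43.5 -20.5 0.0247 -0.0837 0" --pt "100 2.5 43.5 -20.5 0.0247 -0.0837 0" --pt "100 2.5 43.5 -20.5 0.0247 -0.0837 0" --pt "100 2.5 43.5 -20.5 0.0247 -0.0837 0" --pt "100 2.5 43.5 -20.5 0.0247 -0.0837 0" --pt "100 2.5 43.5 -20.5 0.0247 -0.0837 0" --pt "100 0 0 0 0 0 0"

```text
time_s: 2.48
position: [0.5209, 0.2351, 0.201]
tool_rot: [0.152, 0.579, 0.774, 0.206]
ft_force: [-0.2, -0.6, 0.1]
grip_width: 0.0875
grip_force: 0.0
```

```bash
python3 - <<'E'
from h import *
from cell import sensors, read_camera
s=sensors.sense();p=s['position'];w=s['tool_rot'];Rm=R.from_quat(np.r_[w[1:],w[0]])
print(p,Rm.as_matrix(),s['q'])
ims=[]
for n in("scene","top"):
    im=read_camera(n)[:,:,::-1].copy(); cv2.imwrite(f"pics/{n}1.png",im)
    u=proj(n,p)[0];print(n,u)
    x,y=(u-[50,75]).astype(int); k=im[y:y+150,x:x+100]; print(x,y); ims.append(cv2.resize(k,(400,600),interpolation=cv2.INTER_CUBIC))
cv2.imwrite("pics/crop2.png",np.hstack(ims))
E
```

```text
[0.52088996 0.2350528  0.20099146] [[-0.28341174  0.83368506  0.47396941]
 [ 0.95899592  0.24527097  0.14201752]
 [ 0.00214695  0.49478416 -0.86901325]] [ 0.399975   -0.50327868  1.82088375 -0.05567326  1.30933183  0.11343103]
scene [372.5813964  213.96142644]
322 138
top [261.17963177 230.41585791]
211 155
```

View pics/crop2.png

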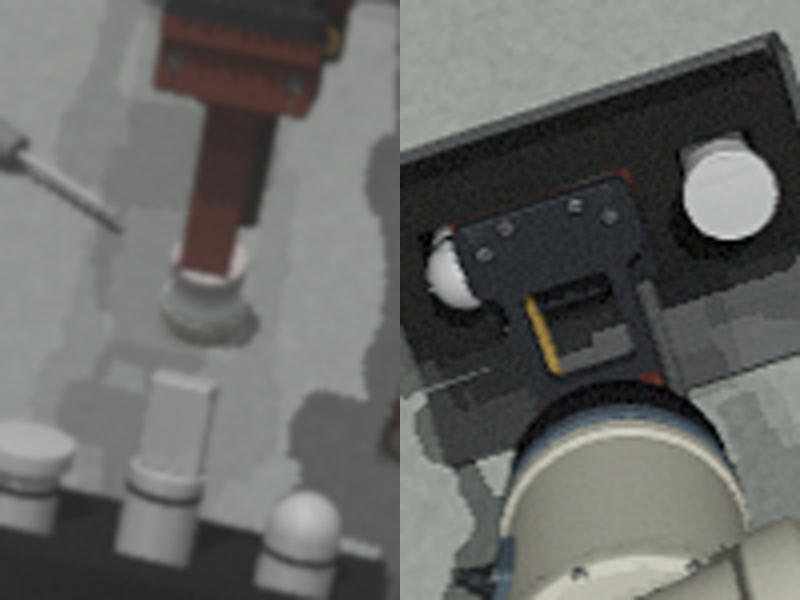

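The finger (tip at crop (210,275)) sits above the grip (top edge at crop (187,376)). I'll compare this with the predicted projections to cancel the camera bias.

```bash
python3 - <<'E'
from h import *
p=np.array([.52089,.23505,.20099]);Rm=np.array([[-.2834,.8337,.474],[.959,.2453,.142],[.002,.4948,-.869]])
print("pred finger tip corners",proj('scene',[p+Rm@[s*.010,.0575,0] for s in(1,-1)]+[0]) if 0 else proj('scene',np.array([p+Rm@[s*.010,.0575,0] for s in(1,-1)])),"obs",[322+183/4,138+270/4],[322+237/4,138+283/4])
for yaw in(.287,):
  B=R.from_euler('ZY',[yaw,-np.pi/6]);O=np.array([.5822,.2514,.1])
  q=[(8,-15,84),(8,15,84),(8,15,39),(8,-15,39)];o=[(155,372),(218,380),(203,475),(137,465)]
  print(proj('scene',B.apply(np.array(q)/1e3)+O)-[[322+a/4,138+b/4] for a,b in o])
  print("TCP in tray",B.inv().apply(p-O)*1e3, "axes",B.as_matrix())
E
```

```text
pred finger tip corners [[373.30672675 223.85696831]
 [362.11426513 221.35104155]] obs [367.75, 205.5] [381.25, 208.75]
[[-1.5387565   0.69781662]
 [-1.44002834  2.32698993]
 [-2.28247509  0.99428845]
 [-1.36253919 -0.18464072]]
TCP in tray [ -4.43747529   1.6741597  119.17518493] axes [[ 8.30602729e-01 -2.83076211e-01 -4.79548709e-01]
 [ 2.45151190e-01  9.59097419e-01 -1.41538106e-01]
 [ 5.00000000e-01  1.38777878e-17  8.66025404e-01]]
```

```bash
python3 - <<'E'
import cv2,numpy as np
a,b=[cv2.resize(cv2.imread(f"pics/scene{i}.png")[180:240,350:390],(400,600),interpolation=cv2.INTER_CUBIC) for i in(0,1)]
cv2.imwrite("pics/crop3.png",np.hstack([a,b]))
E
```

```text
(no output)
```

View pics/crop3.png

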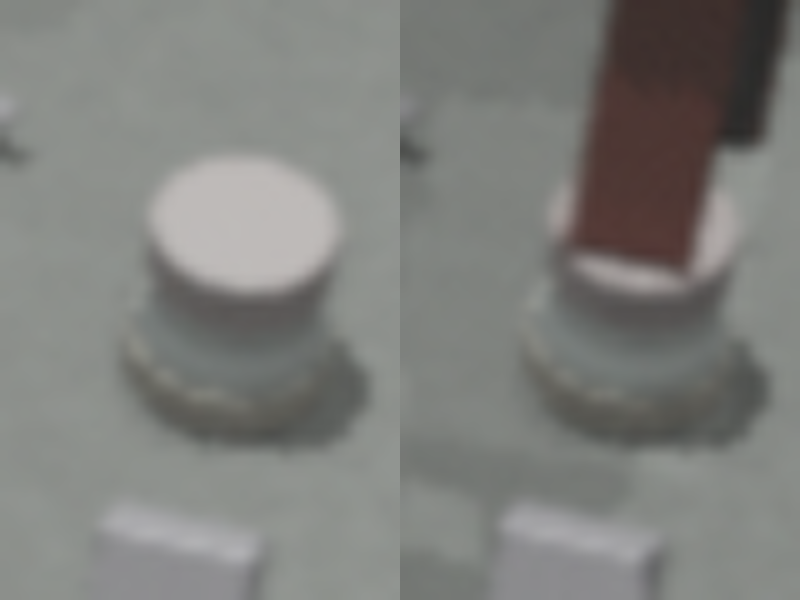

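```bash
python3 - <<'E'
from h import *
np.set_printoptions(precision=1,suppress=True)
p=np.array([.52089,.23505,.20099]);Rm=np.array([[-.2834,.8337,.474],[.959,.2453,.142],[.002,.4948,-.869]])
for q in [(0,0,0),(0,.0575,0),(0,.044,0),(0,-.044,0),(0,.0575,-.019),(0,.0575,-.04),(0,.0575,-.08),(-.0375,.089,-.08),(.0375,.089,-.08),(-.0375,.0375,-.08),(.0375,.0375,-.08)]:
    print(q,proj('scene',p+Rm@q)[0],proj('top',p+Rm@q)[0])
print("obs body corners",322+155/4,138+90/4,322+310/4,138+115/4)
c=C['scene'];Rc=cv2.Rodrigues(np.array(c['rvec']))[0];print(-Rc.T@c['tvec'],-cv2.Rodrigues(np.array(C['top']['rvec']))[0].T@C['top']['tvec'])
E
```

```text
(0, 0, 0) [372.6 214. ] [261.2 230.4]
(0, 0.0575, 0) [367.7 222.6] [250.8 200.6]
(0, 0.044, 0) [368.9 220.5] [253.3 207.7]
(0, -0.044, 0) [376. 208.] [268.8 252.2]
(0, 0.0575, -0.019) [369.7 212.3] [250.9 203.4]
(0, 0.0575, -0.04) [371.9 200.7] [251.  206.7]
(0, 0.0575, -0.08) [376.3 178.3] [251.2 213.5]
(-0.0375, 0.089, -0.08) [351.3 177.4] [267.9 187.5]
(0.0375, 0.089, -0.08) [396.1 186.8] [221.4 202.2]
(-0.0375, 0.0375, -0.08) [356.8 171.6] [277.9 217.8]
(0.0375, 0.0375, -0.08) [399.3 180.4] [232.6 232.2]
obs body corners 360.75 160.5 399.5 166.75
[1.1 0.5 0.9] [0.4 0.1 1. ]
```

```bash
python3 - <<'E'
import cv2,numpy as np
s=cv2.imread("pics/scene1.png");t=cv2.imread("pics/top1.png")
a=cv2.resize(s[60:220,325:432],(400,600),interpolation=cv2.INTER_CUBIC)
b=cv2.resize(t[170:320,210:310],(400,600),interpolation=cv2.INTER_CUBIC)
cv2.imwrite("pics/crop4.png",np.hstack([a,b]))
E
```

```text
(no output)
```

View pics/crop4.png

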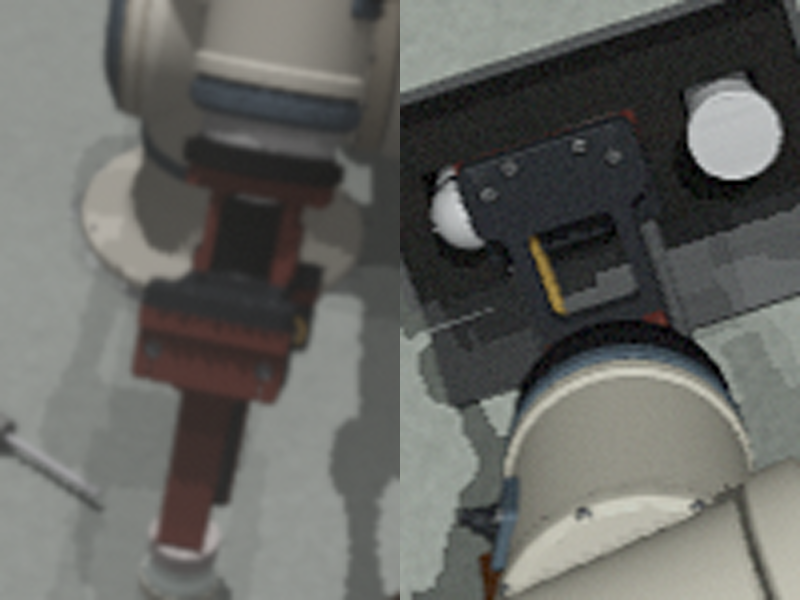

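```bash
python3 - <<'E'
from h import *
np.set_printoptions(precision=4,suppress=True)
p=np.array([.52089,.23505,.20099]);Rm=np.array([[-.2834,.8337,.474],[.959,.2453,.142],[.002,.4948,-.869]])
for a,b in(((363.8,142.7),(270,198.75)),((403,148),(225,211.25))):
    x,e=tri(a,b);print(x,e,Rm.T@(x-p))
c=lambda X,Y:(325+X/3.74,60+Y/3.75)
# fit shift from block bottom edge + fingers in scene, assuming y=.07..089
obs=[('scene',(-.0375,.089,-.08),c(133,378)),('scene',(.0375,.089,-.08),c(280,403)),('scene',(-.01,.0575,0),(366.5,205)),('scene',(.01,.0575,0),(379,207.5))]
f=lambda d:np.ravel([proj(n,p+Rm@(np.array(q)+d))[0]-o for n,q,o in obs])
s=least_squares(f,[0,0,0]);print(s.x,s.fun)
E
```

```text
[0.5357 0.2046 0.364 ] [-3.169  -0.3139 -2.4881  1.2997] [-0.033   0.0856 -0.139 ]
[0.5184 0.267  0.3698] [-2.6281 -0.0889 -2.0879  1.02  ] [ 0.0317  0.0893 -0.1433]
[ 0.     -0.0413 -0.0212] [-2.6326 -0.1354  1.3134  2.0814  1.517  -0.9715 -0.1416 -1.1058]
```

>>> servo_tool --pt "100 7 2 -11 0 0 0" --pt "100 7 2 -11 0 0 0" --pt "100 7 2 -11 0 0 0" --pt "100 0 0 0 0 0 0" --pt "100 0 0 0 0 0 0"

```text
time_s: 3.2
position: [0.5449, 0.239, 0.1727]
tool_rot: [0.154, 0.58, 0.772, 0.208]
ft_force: [-0.2, -0.2, 0.5]
grip_width: 0.0875
grip_force: 0.0
```

```bash
cat > st.py <<'E'
from h import *
from cell import sensors, read_camera
np.set_printoptions(precision=4,suppress=True)
B=R.from_euler('ZY',[.287,-np.pi/6]);O=np.array([.5822,.2514,.1])
s=sensors.sense();p=s['position'];w=s['tool_rot'];Rm=R.from_quat(np.r_[w[1:],w[0]])
print("TCP tray mm",B.inv().apply(p-O)*1e3,"tool in tray",(B.inv()*Rm).as_matrix().round(3).tolist());print("v",s['joint_velocities'],"F",B.inv().apply(s['ft_force']),s['ft_force'],s['grip_width'],s['grip_force'])
E
python3 st.py; python3 - <<'E'
import cv2,numpy as np
from cell import read_camera
s=read_camera("scene")[:,:,::-1]
cv2.imwrite("pics/scene2.png",s);cv2.imwrite("pics/crop5.png",cv2.resize(s[170:290,310:430],(600,600),interpolation=cv2.INTER_CUBIC))
E
```

```text
TCP tray mm [ 2.3147 -1.3553 82.6172] tool in tray [[0.005, 1.0, -0.0], [1.0, -0.005, -0.0], [-0.0, -0.0, -1.0]]
v [ 0.0052 -0.0102 -0.0068  0.0005 -0.0019  0.0001] F [-0.0119 -0.094   0.5365] [-0.2405 -0.169   0.4587] 0.08745100034607767 0.0
```

View pics/crop5.png

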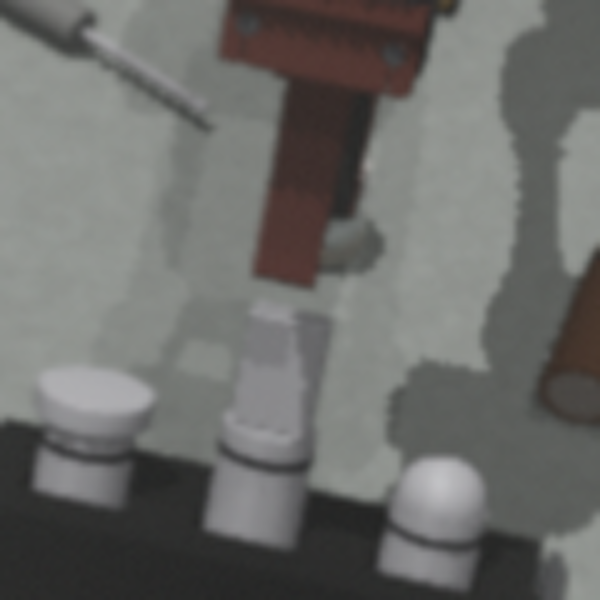

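Picture shows the finger tip at crop (283,281) in line with the grip top at (289,308). The real tip is still about 25 mm above the grip top, although the reported TCP says they are level. I'll go deeper and watch the force.

>>> servo_tool --pt "100 5.3 1.8 -10.6 0 0 0" --pt "100 5.3 1.8 -10.6 0 0 0" --pt "100 5.3 1.8 -10.6 0 0 0" --pt "100 5.3 1.8 -10.6 0 0 0" --pt "100 5.3 1.8 -10.6 0 0 0" --pt "100 0 0 0 0 0 0"

```text
time_s: 4.0
position: [0.5709, 0.2479, 0.1178]
tool_rot: [0.154, 0.58, 0.773, 0.207]
ft_force: [0.3, 0.4, 0.8]
grip_width: 0.0877
grip_force: 0.0
```

```bash
python3 st.py; python3 - <<'E'
import cv2,numpy as np
from cell import read_camera
s=read_camera("scene")[:,:,::-1]
cv2.imwrite("pics/scene3.png",s);cv2.imwrite("pics/crop6.png",cv2.resize(s[190:310,310:430],(600,600),interpolation=cv2.INTER_CUBIC))
E
```

```text
TCP tray mm [-1.361  -0.1276 21.2982] tool in tray [[0.005, 1.0, -0.003], [1.0, -0.005, -0.0], [-0.0, -0.003, -1.0]]
v [ 0.0025 -0.0201 -0.0183  0.0008  0.0101  0.001 ] F [0.7418 0.3063 0.4954] [0.2919 0.4055 0.7999] 0.08774575107527428 0.0
```

View pics/crop6.png

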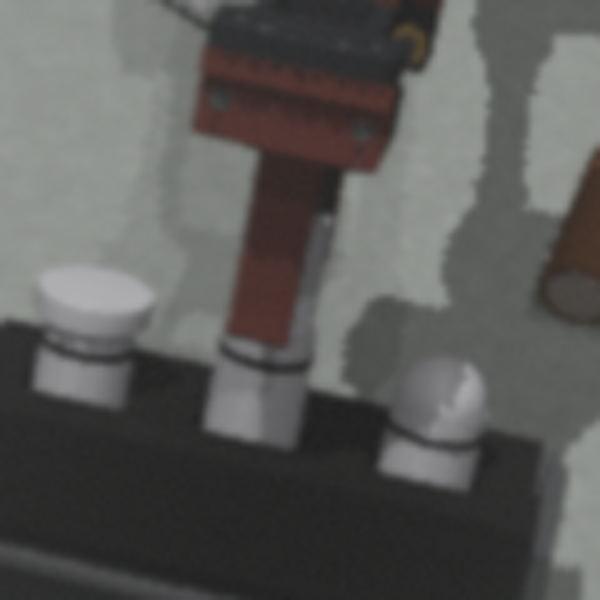

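>>> servo_tool --pt "100 2.5 0.7 -3.2 0 0 0" --pt "100 2.4 0.7 -3.1 0 0 0" --pt "30 0 0 0 0 0 0" --pt "30 0 0 0 0 0 0" --pt "30 0 0 0 0 0 0" --pt "30 0 0 0 0 0 0" --grip_force 15

```text
time_s: 4.8
position: [0.5762, 0.2496, 0.1136]
tool_rot: [0.155, 0.58, 0.772, 0.208]
ft_force: [-0.3, 0.2, 0.6]
grip_width: 0.0511
grip_force: 0.0
```

>>> servo_tool --pt "10 0 0 0 0 0 0" --pt "10 0 0 0 0 0 0" --pt "10 0 0 0 0 0 0" --pt "10 0 0 0 0 0 0" --grip_force 15

```text
time_s: 5.3
position: [0.575, 0.2494, 0.1125]
tool_rot: [0.153, 0.58, 0.773, 0.207]
ft_force: [-5.2, -1.1, 1.6]
grip_width: 0.0157
grip_force: 15.0
```

```bash
python3 st.py
```

```text
TCP tray mm [-0.2276  0.1025 14.5635] tool in tray [[0.005, 1.0, -0.003], [1.0, -0.005, 0.0], [0.0, -0.003, -1.0]]
v [ 0.0002 -0.0024  0.0021 -0.0011  0.0027  0.0023] F [-3.7604  0.4461  4.0628] [-5.198  -1.069   1.6383] 0.015719209994394318 14.99363511800766
```

Slab gripped (15.7 mm). Now I'll wiggle it while drawing it out slowly.

>>> servo_tool --pt "10 0 0 0 0 0 0" --pt "10 0 0 0 0 0 0" --pt "10 0 0 0 -0.06 -0.0177 0.108" --pt "10 -0.5 -0.15 0.87 -0.06 -0.0177 0.108" --pt "10 -0.5 -0.15 0.87 0.06 0.0177 -0.108" --pt "10 -0.5 -0.15 0.87 0.06 0.0177 -0.108" --pt "10 -0.5 -0.15 0.87 0.06 0.0177 -0.108" --pt "10 -0.5 -0.15 0.87 0.06 0.0177 -0.108" --grip_force 45

```text
time_s: 6.3
position: [0.5732, 0.2486, 0.1156]
tool_rot: [0.126, 0.673, 0.693, 0.225]
ft_force: [4.8, 2.0, -5.6]
grip_width: 0.0157
grip_force: 45.0
```

```bash
python3 st.py
```

```text
TCP tray mm [-0.3697 -0.1819 18.2064] tool in tray [[0.255, 0.967, -0.002], [0.967, -0.255, 0.0], [-0.001, -0.002, -1.0]]
v [-0.0019 -0.0134 -0.0017  0.0019  0.0133  0.9898] F [ 1.6875  0.5523 -7.48  ] [ 4.8323  2.0021 -5.6342] 0.015724370462250295 44.99217510223389
```

>>> servo_tool --pt "10 -0.2 -0.06 0.35 -0.08 -0.0236 0.1446" --pt "10 -0.5 -0.14 0.87 -0.08 -0.0236 0.1446" --pt "10 -0.5 -0.14 0.87 -0.08 -0.0236 0.1446" --pt "10 -0.2 -0.06 0.35 0.08 0.0236 -0.1446" --pt "10 -0.5 -0.14 0.87 0.08 0.0236 -0.1446" --pt "10 -0.5 -0.14 0.87 0.08 0.0236 -0.1446" --pt "10 -0.2 -0.06 0.35 -0.08 -0.0236 0.1446" --pt "10 -0.5 -0.14 0.87 -0.08 -0.0236 0.1446" --pt "10 -0.5 -0.14 0.87 -0.08 -0.0236 0.1446" --pt "10 -0.2 -0.06 0.35 0.08 0.0236 -0.1446" --pt "10 -0.5 -0.14 0.87 0.08 0.0236 -0.1446" --pt "10 -0.5 -0.14 0.87 0.08 0.0236 -0.1446"

```text
time_s: 7.8
position: [0.5684, 0.2471, 0.1241]
tool_rot: [0.126, 0.674, 0.693, 0.225]
ft_force: [3.9, 0.3, -6.7]
grip_width: 0.0155
grip_force: 45.0
```

```bash
python3 st.py; python3 - <<'E'
import cv2,numpy as np
from cell import read_camera
s=read_camera("scene")[:,:,::-1]
cv2.imwrite("pics/scene4.png",s);a=cv2.imread("pics/scene3.png")
# tray back-face / far features motion: match patches of disc & dome vs scene3
for nm,(x,y,w,h) in dict(disc=(315,240,28,32),dome=(384,258,26,32),trayedge=(392,262,34,30)).items():
    r=cv2.matchTemplate(s[y-8:y+h+8,x-8:x+w+8],a[y:y+h,x:x+w],cv2.TM_CCOEFF_NORMED);_,v,_,l=cv2.minMaxLoc(r);print(nm,v,l[0]-8,l[1]-8)
E
```

```text
TCP tray mm [-0.496  -0.1904 28.078 ] tool in tray [[0.257, 0.966, -0.002], [0.966, -0.257, -0.0], [-0.001, -0.002, -1.0]]
v [ 0.0024 -0.0146 -0.0008 -0.0007  0.0108  1.3272] F [-0.0941 -0.8443 -7.6976] [ 3.8522  0.2566 -6.7133] 0.015549134475891159 44.98884201049805
disc 0.9971925616264343 0 0
dome 0.8686343431472778 0 0
trayedge 0.9110171794891357 0 0
```

>>> servo_tool --pt "10 -0.24 -0.07 0.43 -0.08 -0.0236 0.1446" --pt "10 -0.6 -0.18 1.1 -0.08 -0.0236 0.1446" --pt "10 -0.6 -0.18 1.1 -0.08 -0.0236 0.1446" --pt "10 -0.24 -0.07 0.43 0.08 0.0236 -0.1446" --pt "10 -0.6 -0.18 1.1 0.08 0.0236 -0.1446" --pt "10 -0.6 -0.18 1.1 0.08 0.0236 -0.1446" --pt "10 -0.24 -0.07 0.43 -0.08 -0.0236 0.1446" --pt "10 -0.6 -0.18 1.1 -0.08 -0.0236 0.1446" --pt "10 -0.6 -0.18 1.1 -0.08 -0.0236 0.1446" --pt "10 -0.24 -0.07 0.43 0.08 0.0236 -0.1446" --pt "10 -0.6 -0.18 1.1 0.08 0.0236 -0.1446" --pt "10 -0.6 -0.18 1.1 0.08 0.0236 -0.1446"

```text
time_s: 9.35
position: [0.5626, 0.2454, 0.1345]
tool_rot: [0.127, 0.673, 0.693, 0.224]
ft_force: [5.3, 1.3, -6.8]
grip_width: 0.016
grip_force: 45.0
```

```bash
cat > tr.py <<'E'
import cv2,numpy as np
from cell import read_camera
s=read_camera("scene")[:,:,::-1]
cv2.imwrite("pics/scene5.png",s);a=cv2.imread("pics/scene3.png")
for nm,(x,y,w,h) in dict(disc=(315,240,28,32),dome=(384,258,26,32)).items():
    r=cv2.matchTemplate(s[y-8:y+h+8,x-8:x+w+8],a[y:y+h,x:x+w],cv2.TM_CCOEFF_NORMED);_,v,_,l=cv2.minMaxLoc(r);print(nm,v,l[0]-8,l[1]-8)
E
python3 st.py;python3 tr.py
```

```text
TCP tray mm [-0.5082 -0.2511 40.139 ] tool in tray [[0.254, 0.967, -0.003], [0.967, -0.254, -0.0], [-0.001, -0.003, -1.0]]
v [ 0.002  -0.0178 -0.0041 -0.0004  0.0152  1.3253] F [ 1.2777 -0.221  -8.6329] [ 5.2637  1.3231 -6.8375] 0.015994708917703215 44.99028146266937
disc 0.9964069128036499 0 0
dome 0.8695816397666931 -1 0
```

>>> servo_tool --pt "10 -0.24 -0.07 0.43 -0.08 -0.0236 0.1446" --pt "10 -0.6 -0.18 1.1 -0.08 -0.0236 0.1446" --pt "10 -0.6 -0.18 1.1 -0.08 -0.0236 0.1446" --pt "10 -0.24 -0.07 0.43 0.08 0.0236 -0.1446" --pt "10 -0.6 -0.18 1.1 0.08 0.0236 -0.1446" --pt "10 -0.6 -0.18 1.1 0.08 0.0236 -0.1446" --pt "10 -0.24 -0.07 0.43 -0.08 -0.0236 0.1446" --pt "10 -0.6 -0.18 1.1 -0.08 -0.0236 0.1446" --pt "10 -0.6 -0.18 1.1 -0.08 -0.0236 0.1446" --pt "10 -0.24 -0.07 0.43 0.08 0.0236 -0.1446" --pt "10 -0.6 -0.18 1.1 0.08 0.0236 -0.1446" --pt "10 -0.6 -0.18 1.1 0.08 0.0236 -0.1446"

```text
time_s: 10.9
position: [0.5571, 0.244, 0.1472]
tool_rot: [0.127, 0.672, 0.694, 0.225]
ft_force: [0.5, -0.5, -0.6]
grip_width: 0.0156
grip_force: 45.0
```

```bash
python3 st.py;python3 tr.py
```

```text
TCP tray mm [ 0.9381 -0.0052 53.9216] tool in tray [[0.252, 0.968, -0.0], [0.968, -0.252, 0.0], [0.0, -0.0, -1.0]]
v [ 0.0013 -0.0154 -0.003   0.0005  0.0198  1.3259] F [-0.0098 -0.6519 -0.7099] [ 0.5168 -0.5271 -0.6197] 0.015601129171016782 44.99108612537384
disc 0.9952642917633057 0 0
dome 0.8642336130142212 -1 0
```

>>> servo_tool --pt "10 -2.4 -0.7 4.3 -0.03 -0.0089 0.054" --pt "10 -2.4 -0.7 4.3 -0.03 -0.0089 0.054" --pt "10 -3.6 -1.1 6.5 -0.03 -0.0089 0.054" --pt "10 -4.8 -1.4 8.7 -0.03 -0.0089 0.054" --pt "10 -4.8 -1.4 8.7 0 0 0" --pt "10 -4.8 -1.4 8.7 0 0 0"

```text
time_s: 11.7
position: [0.5342, 0.2372, 0.1889]
tool_rot: [0.155, 0.58, 0.773, 0.208]
ft_force: [-0.6, 0.3, -1.2]
grip_width: 0.0158
grip_force: 45.0
```

```bash
python3 st.py;python3 tr.py
```

```text
TCP tray mm [  1.1398  -0.0263 102.0289] tool in tray [[0.004, 1.0, 0.0], [1.0, -0.004, 0.0], [0.0, 0.0, -1.0]]
v [ 0.0134 -0.1094 -0.0487 -0.0021  0.155   0.0123] F [-1.0045  0.4814 -0.7581] [-0.607   0.3228 -1.1588] 0.015792559095104887 44.994624853134155
disc 0.9921006560325623 0 0
dome 0.8390021324157715 -1 0
```

The loupe is out and the tray is still down. Next I'll tilt it upright while lifting, then go over the port.

>>> servo_tool --pt "10 0 -2 20 -0.0247 0.0837 0" --pt "10 0 -8 20 -0.0247 0.0837 0" --pt "10 0 -10 18 -0.0247 0.0837 0" --pt "10 0 -10 18 -0.0247 0.0837 0" --pt "10 0 -10 15 -0.0247 0.0837 0" --pt "10 0 -10 10 -0.0247 0.0837 0" --pt "10 0.6 -36 -10 0 0 0" --pt "10 0.6 -36 -20 0 0 0" --pt "10 0.6 -36 -30 0 0 0" --pt "10 0.6 -36 -30 0 0 0" --pt "10 0.6 -36 -20 0 0 0" --pt "10 0.6 -34 -10 0 0 0"

```text
time_s: 13.25
position: [0.5377, -0.0279, 0.1678]
tool_rot: [-0.0, 0.601, 0.8, -0.0]
ft_force: [0.8, 0.2, -0.9]
grip_width: 0.0159
grip_force: 45.0
```

>>> servo_tool --pt "10 0 0 -5 0 0 0" --pt "10 0 0 0 0 0 0" --pt "10 0 0 0 0 0 0"

```text
time_s: 13.62
position: [0.5385, -0.0258, 0.1651]
tool_rot: [0.0, 0.6, 0.8, 0.0]
ft_force: [0.6, -0.4, -1.7]
grip_width: 0.0157
grip_force: 45.0
```

```bash
python3 st.py; python3 - <<'E'
from h import *
from cell import sensors, read_camera
np.set_printoptions(precision=4,suppress=True)
s=sensors.sense();p=s['position'];w=s['tool_rot'];M=R.from_quat(np.r_[w[1:],w[0]]).as_matrix();print(p,M)
f=p+M@[0,0,.0606];ims=[]
for n in("scene","top"):
    im=read_camera(n)[:,:,::-1].copy();cv2.imwrite(f"pics/{n}6.png",im)
    u=proj(n,f)[0];x,y=(u-[40,60]).astype(int);print(n,"foot pred",u,"x0,y0",x,y,"foot in crop",(u-[x,y])*5)
    ims.append(cv2.resize(im[y:y+120,x:x+80],(400,600),interpolation=cv2.INTER_CUBIC))
cv2.imwrite("pics/crop7.png",np.hstack(ims))
E
```

```text
TCP tray mm [ -71.7325 -253.5039  116.5632] tool in tray [[0.003, 0.867, -0.499], [1.0, -0.004, -0.0], [-0.002, -0.499, -0.867]]
v [ 0.0022 -0.0008 -0.0033 -0.003   0.0006 -0.0029] F [-0.4743 -0.5876 -1.66  ] [ 0.5684 -0.4449 -1.6748] 0.015718101506429952 44.995123744010925
[ 0.5385 -0.0258  0.1651] [[-0.2797  0.9601  0.0014]
 [ 0.9601  0.2797  0.0002]
 [-0.0002  0.0014 -1.    ]]
scene foot pred [257.6025 200.8139] x0,y0 217 140 foot in crop [203.0126 304.0696]
top foot pred [398.0619 226.5979] x0,y0 358 166 foot in crop [200.3093 302.9893]
```

View pics/crop7.png

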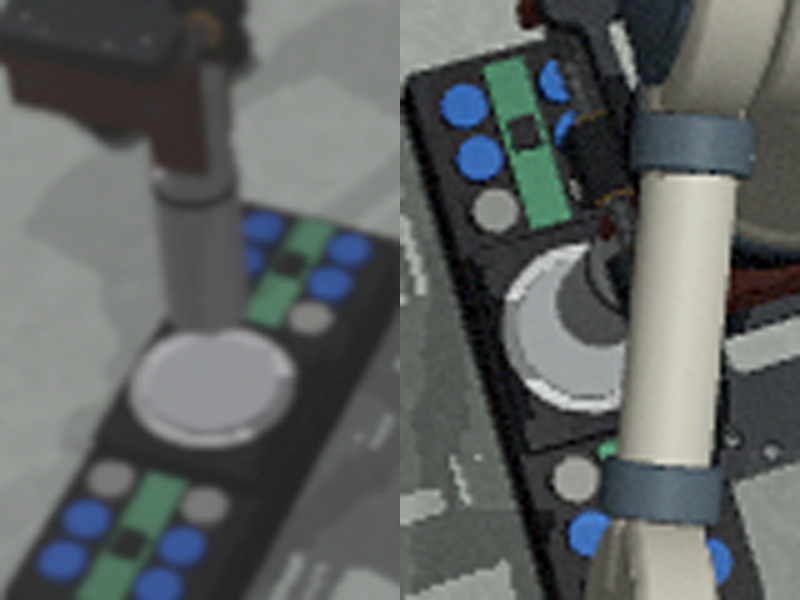

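The scene view shows the foot at crop (206,309), with (203,304) predicted, and the port at (213,388). The top view agrees: foot (600,300), port (587,327), and the gap between them is foot height. It's aligned within about 2 mm, so I'll lower it.

>>> servo_tool --pt "10 -0.5 -0.4 -10 0 0 0" --pt "10 -0.5 -0.4 -10 0 0 0" --pt "10 0 0 -10 0 0 0" --pt "10 0 0 -6 0 0 0" --pt "10 0 0 -4 0 0 0" --pt "10 0 0 -2 0 0 0" --pt "10 0 0 0 0 0 0" --pt "10 0 0 0 0 0 0"

```text
time_s: 14.72
position: [0.5373, -0.0275, 0.1227]
tool_rot: [0.0, 0.601, 0.799, 0.0]
ft_force: [-0.9, 1.3, -1.6]
grip_width: 0.0159
grip_force: 45.0
```

>>> servo_tool --pt "10 0 0 -1 0 0 0" --pt "10 0 0 -1 0 0 0" --pt "10 0 0 0 0 0 0"

```text
time_s: 15.1
position: [0.5371, -0.0275, 0.1203]
tool_rot: [-0.0, 0.601, 0.799, 0.0]
ft_force: [0.9, -0.5, -1.2]
grip_width: 0.0158
grip_force: 45.0
```

>>> servo_tool --pt "10 0 0 -1 0 0 0" --pt "10 0 0 -1 0 0 0" --pt "10 0 0 0 0 0 0"

```text
time_s: 15.48
position: [0.537, -0.0275, 0.1182]
tool_rot: [-0.0, 0.601, 0.799, -0.0]
ft_force: [1.3, -1.0, -1.6]
grip_width: 0.0156
grip_force: 45.0
```

>>> servo_tool --pt "10 0 0 -0.7 0 0 0" --pt "10 0 0 0 0 0 0"

```text
time_s: 15.72
position: [0.5371, -0.0275, 0.1176]
tool_rot: [0.0, 0.601, 0.799, 0.0]
ft_force: [-0.2, 0.5, -1.1]
grip_width: 0.0155
grip_force: 45.0
```

>>> servo_tool --pt "10 0 0 -0.7 0 0 0" --pt "10 0 0 0 0 0 0"

```text
time_s: 15.98
position: [0.5371, -0.0275, 0.1169]
tool_rot: [0.0, 0.601, 0.799, 0.0]
ft_force: [0.7, -1.0, -1.8]
grip_width: 0.0155
grip_force: 45.0
```

>>> servo_tool --pt "10 0 0 -0.7 0 0 0" --pt "10 0 0 0 0 0 0"

```text
time_s: 16.23
position: [0.5372, -0.0275, 0.1165]
tool_rot: [0.0, 0.601, 0.799, 0.0]
ft_force: [-0.3, -0.5, 0.3]
grip_width: 0.0161
grip_force: 45.0
```

>>> servo_tool --pt "10 0 0 -0.7 0 0 0" --pt "10 0 0 0 0 0 0"

```text
time_s: 16.48
position: [0.5372, -0.0275, 0.1165]
tool_rot: [0.0, 0.601, 0.799, 0.0]
ft_force: [-2.7, 0.7, 4.6]
grip_width: 0.016
grip_force: 45.0
```

>>> servo_tool --pt "10 0 0 -0.7 0 0 0" --pt "10 0 0 0 0 0 0"

```text
time_s: 16.73
position: [0.5372, -0.0275, 0.1165]
tool_rot: [0.001, 0.601, 0.799, 0.0]
ft_force: [-3.1, 0.8, 7.6]
grip_width: 0.0155
grip_force: 45.0
```

>>> servo_tool --pt "10 0 0 1.0 0 0 0" --pt "10 0 0 0 0 0 0" --pt "10 0 0 0 0 0 0" --grip_force 8

```text
time_s: 17.1
position: [0.5373, -0.0275, 0.1165]
tool_rot: [0.0, 0.601, 0.799, 0.0]
ft_force: [-2.0, 0.6, 5.3]
grip_width: 0.0155
grip_force: 8.0
```

>>> servo_tool --pt "22 0 0 0 0 0 0" --pt "25 0 0 0 0 0 0" --pt "40 0 0 0 0 0 0" --pt "70 0 0 0 0 0 0" --pt "70 0 0 0 0 0 0" --pt "70 0 0 0 0 0 0"

```text
time_s: 17.85
position: [0.5371, -0.0275, 0.1159]
tool_rot: [0.0, 0.601, 0.799, 0.0]
ft_force: [-0.1, 0.2, -0.0]
grip_width: 0.0586
grip_force: 0.0
```

```bash
python3 - <<'E'
from h import *
from cell import read_camera
for n in("scene","top"): cv2.imwrite(f"pics/{n}7.png",read_camera(n)[:,:,::-1])
f=np.array([.5372,-.0275,.0560])
print(proj('scene',np.array([f,f+[0,0,.085],f+[0,0,.13]])))
E
```

```text
[[258.9995497  215.69487549]
 [256.06599513 187.72364588]
 [254.38941855 171.58111358]]
```

>>> servo_tool --pt "70 0 0 5 0 0 0" --pt "70 0 0 15 0 0 0" --pt "70 0 0 25 0 0 0" --pt "70 0 0 30 0 0 0" --pt "70 0 0 30 0 0 0" --pt "0 0 0 0 0 0 0" --grip_force 20

```text
time_s: 18.7
position: [0.5384, -0.0277, 0.2249]
tool_rot: [0.003, 0.601, 0.799, 0.002]
ft_force: [-0.7, 0.6, 0.4]
grip_width: 0.0546
grip_force: 0.0
```

>>> servo_tool --pt "0 -14 -44 0 0 0 -0.1" --pt "0 -14 -44 0 0 0 -0.1" --pt "0 -14 -44 0 0 0 -0.1" --pt "0 -13 -45 0 0 0 -0.1" --pt "0 -13 -45 0 0 0 -0.1" --pt "0 0 0 -40 0 0 -0.1" --pt "0 0 0 -40 0 0 0" --pt "0 0 0 -40 0 0 0" --pt "0 0 0 -20 0 0 0" --pt "0 0 0 0 0 0 0"

```text
time_s: 19.95
position: [0.4682, -0.2489, 0.0791]
tool_rot: [-0.002, 0.81, 0.586, -0.001]
ft_force: [-0.2, -0.6, 0.8]
grip_width: 0.0002
grip_force: 0.0
```

```bash
python3 - <<'E'
from h import *
from cell import sensors, read_camera
s=sensors.sense();print(s['position'],s['grip_width'],s['ft_force'])
ims=[]
for n,(x,y) in dict(scene=(150,110),top=(410,160)).items():
    im=read_camera(n)[:,:,::-1].copy();cv2.imwrite(f"pics/{n}8.png",im)
    ims.append(cv2.resize(im[y:y+150,x:x+140],(400,428),interpolation=cv2.INTER_CUBIC))
cv2.imwrite("pics/crop8.png",np.hstack(ims))
E
```

```text
[ 0.46818375 -0.24888463  0.07905738] 0.0002241831416680069 [-0.19998616 -0.63696363  0.78376352]
```

View pics/crop8.png

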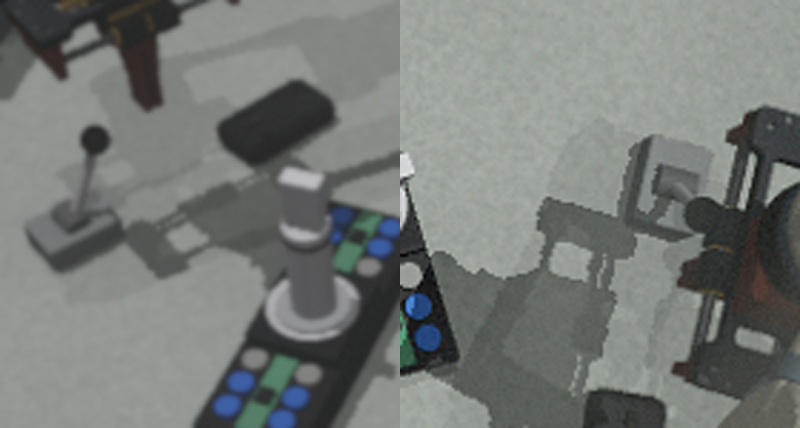

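Picture shows the loupe standing on the port at crop (312,300), and the closed fingers on the robot side of the ball at (95,138). I'll lower and push.

```bash
python3 - <<'E'
from h import *
p=np.array([.46818,-.24888,.07906])
for d in(0,.015,.025,.035): print(d,proj('scene',p+[0,0,d])[0])
u=np.array([.948,-.314])
for a in(0,.06,.12): print(a,proj('scene',np.r_[np.array([.549,-.277])+u*.08*np.sin(a-.5),.022+.08*np.cos(a-.5)])[0])
E
```

```text
0 [202.61130524 154.64758718]
0.015 [201.6804386  149.80577955]
0.025 [201.0521201  146.53176293]
0.035 [200.41752685 143.22019453]
0 [184.10309966 158.18023934]
0.06 [182.34123143 158.21309655]
0.12 [180.54422467 158.35271988]
```

>>> servo_tool --pt "0 0 0 -15 0 0 0" --pt "0 0 0 -15 0 0 0" --pt "0 0 0 0 0 0 0"

```text
time_s: 20.42
position: [0.4681, -0.2489, 0.0489]
tool_rot: [-0.001, 0.81, 0.586, -0.001]
ft_force: [0.3, 0.2, 0.7]
grip_width: 0.0004
grip_force: 0.0
```

>>> servo_tool --pt "0 9.5 -3.1 0 0 0 0" --pt "0 9.5 -3.1 0 0 0 0" --pt "0 9.5 -3.1 0 0 0 0" --pt "0 9.5 -3.1 0 0 0 0" --pt "0 9.5 -3.1 0 0 0 0" --pt "0 9.5 -3.1 0 0 0 0" --pt "0 9.5 -3.1 0 0 0 0" --pt "0 9.5 -3.1 0 0 0 0" --pt "0 4.7 -1.6 0 0 0 0" --pt "0 4.7 -1.6 0 0 0 0" --pt "0 0 0 0 0 0 0"

```text
time_s: 21.8
position: [0.5548, -0.2776, 0.0507]
tool_rot: [0.0, 0.81, 0.586, 0.0]
ft_force: [0.2, -0.4, -0.3]
grip_width: 0.0006
grip_force: 0.0
```

```bash
cat > b.py <<'E'
from h import *
from cell import sensors, read_camera
s=sensors.sense();print(s['position'],s['ft_force'])
im=read_camera('scene');cv2.imwrite("pics/scene9.png",im[:,:,::-1])
u=np.array([.948,-.314])
for a in(.7,.85,1.): 
    P=proj('scene',np.r_[np.array([.549,-.277])+u*.08*np.sin(a-.5),.022+.08*np.cos(a-.5)])[0];print(a,P)
g=cv2.cvtColor(im,cv2.COLOR_RGB2GRAY)[130:185,140:205];m=((g<55)&(np.ptp(im[130:185,140:205].astype(int),axis=2)<14)).astype(np.uint8)
n,_,st,c=cv2.connectedComponentsWithStats(m)
for i in range(1,n):
    if st[i,4]>20: print(st[i],c[i]+[140,130])
E
python3 b.py
```

```text
[ 0.55478286 -0.27762539  0.05074946] [ 0.1779601  -0.35983915 -0.28817026]
0.7 [162.8208573  165.04947022]
0.85 [158.63813788 168.19172572]
1.0 [154.84384663 171.78201825]
[  0   0  40  43 856] [161.60397196 146.62383178]
[53  0  7  6 25] [196.32 131.88]
```

>>> servo_tool --pt "0 3.8 -1.25 0 0 0 0" --pt "0 1.9 -0.6 0 0 0 0" --pt "0 0 0 0 0 0 0"

```text
time_s: 22.22
position: [0.5604, -0.2794, 0.0509]
tool_rot: [0.0, 0.81, 0.586, 0.0]
ft_force: [0.1, -0.0, -0.2]
grip_width: 0.0004
grip_force: 0.1
```

>>> servo_tool --pt "0 1.9 -0.6 0 0 0 0" --pt "0 0 0 0 0 0 0" --pt "0 0 0 0 0 0 0"

```text
time_s: 22.6
position: [0.5622, -0.28, 0.051]
tool_rot: [0.0, 0.81, 0.586, 0.0]
ft_force: [0.1, -0.7, 0.6]
grip_width: 0.0007
grip_force: 0.1
```

```bash
python3 - <<'E'
from h import *
from cell import read_camera
im=read_camera('scene').astype(int)
for y in range(140,196,2):
    print(y,''.join('R' if p[0]-p[2]>12 and p.sum()<300 else '#' if p.sum()<150 else '+' if p.sum()<270 else '.' for p in im[y,136:200]))
E
```

```text
140 RR++++++++###########RRRRR#############++++.....................
142 ++++++##########RRRRRR#####R###########+........................
144 +#######++####RRRR#########RR##########+........................
146 ####+++....+#########################+++........................
148 ++..........+#+RR################++.............................
150 +...........++++RRR#############+...............................
152 .........++++++++R##############+...............................
154 .....+++++++......++############+...............................
156 .++++++.............++##########++..............................
158 +++..................+###R#######+..............................
160 ......................+##########+..............................
162 .......................+#########+..............................
164 .......................++########+..............................
166 ..................++++++##########+.............................
168 ................+#################+.............................
170 ...............++#################++............................
172 ................+#########+++####+++............................
174 .................+#######++++++++...............................
176 ........................++++++..................................
178 ...........................++++.................................
180 .............................+++++..............................
182 ...............................+++++++++++........++............
184 ................................+++++++++++....+++++++..........
186 ................................+++++++++++++++++++++++.........
188 .................................++++++++++++++++++++++++.......
190 ..................................+++++++++++++++++++++++++++...
192 ........................+......++++++++++++++++++++++++++++++...
194 ........................+++..+++++++++++++++++++++++++++++++++++
```

The ball is at about (157,170.5), so a ≈ 0.93. I'll nudge it on to the stop.

>>> servo_tool --pt "0 1.9 -0.6 0 0 0 0" --pt "0 0 0 0 0 0 0"

```text
time_s: 22.9
position: [0.5641, -0.2806, 0.0508]
tool_rot: [0.0, 0.81, 0.586, 0.0]
ft_force: [-0.6, 0.2, -0.5]
grip_width: 0.0005
grip_force: 0.2
```

>>> servo_tool --pt "0 1.4 -0.5 0 0 0 0" --pt "0 0 0 0 0 0 0"

```text
time_s: 23.15
position: [0.5655, -0.2811, 0.0508]
tool_rot: [0.0, 0.81, 0.586, 0.0]
ft_force: [-0.9, 0.1, -0.5]
grip_width: 0.0005
grip_force: 0.3
```

>>> servo_tool --pt "0 1.4 -0.5 0 0 0 0" --pt "0 0 0 0 0 0 0"

```text
time_s: 23.4
position: [0.5669, -0.2816, 0.0509]
tool_rot: [0.0, 0.81, 0.586, 0.0]
ft_force: [-0.2, 0.4, -2.0]
grip_width: 0.0004
grip_force: 0.3
```

>>> servo_tool --pt "0 1.4 -0.5 0 0 0 0" --pt "0 0 0 0 0 0 0"

```text
time_s: 23.65
position: [0.5674, -0.2818, 0.0508]
tool_rot: [-0.001, 0.81, 0.586, -0.001]
ft_force: [-3.6, 1.3, 2.5]
grip_width: 0.0005
grip_force: 2.5
```

>>> servo_tool --pt "0 -9.5 3.1 0 0 0 0" --pt "0 -19 6.2 0 0 0 0" --pt "0 -28 9.3 0 0 0 0" --pt "0 -28 9.3 10 0 0 0" --pt "0 -10 0 40 0 0 0" --pt "0 0 0 50 0 0 0" --pt "0 0 0 0 0 0 0"

```text
time_s: 24.52
position: [0.4755, -0.2554, 0.1568]
tool_rot: [0.005, 0.81, 0.586, 0.002]
ft_force: [-0.6, -0.5, 0.4]
grip_width: 0.0007
grip_force: 0.0
```

```bash
python3 - <<'E'
from h import *
from cell import read_camera
im=read_camera('scene');b=im[:,:,::-1].copy();im=im.astype(int)
for y in range(160,182,2):
    print(y,''.join('R' if p[0]-p[2]>12 and p.sum()<300 else '#' if p.sum()<150 else '+' if p.sum()<270 else '.' for p in im[y,136:190]))
a0=cv2.imread("pics/scene8.png");a3=cv2.imread("pics/scene0.png")
for nm,a,(x,y,w,h) in(("loupe",a0,(245,165,32,60)),("disc",a3,(315,240,28,32)),("dome",a3,(384,258,26,32)),("traycorner",a3,(395,275,30,50))):
    r=cv2.matchTemplate(b[y-8:y+h+8,x-8:x+w+8],a[y:y+h,x:x+w],cv2.TM_CCOEFF_NORMED);_,v,_,l=cv2.minMaxLoc(r);print(nm,v,l[0]-8,l[1]-8)
E
```

```text
160 ......................................................
162 ......................................................
164 ......................................................
166 ......................................................
168 .................+++++................................
170 ..............++++++##++..............................
172 ..............+##+#####+..............................
174 ..............++########+.............................
176 ...............++#####++++............................
178 ........................++++..........................
180 ...........................++++.......................
loupe 0.9293475151062012 0 0
disc 0.9998301863670349 0 0
dome 0.9998278617858887 0 0
traycorner 0.9995227456092834 0 0
```

The lever reached its stop, with the ball at (155,172.5), which is a ≈ 1.0. The loupe is still standing, and the tray and its loupes haven't moved. Handing in.

```bash
python3 -c "
from cell import r
print(r.finish_job())"
```

```text
the job is handed in; nothing more can be done
None
```

The job is handed in (the hand-in gave no verdict): the flat-gripped loupe stands on the glass port, the lamp switch is fully over, and camera checks show the tray down in its stand with the other two loupes in place.

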